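# Move a carpenter's tote to the free hook stand

## Robot

A 7-joint arm with a two-finger parallel gripper is mounted at the origin on the work surface. World frame = base frame: x ahead of the robot, y to its left, z up, the work surface at z = 0. Lengths are in m, angles in rad, forces in N, time in s.
With the tool pointing down it reaches from about 0.4 to 0.9 m from the base axis. Payload 5.6 kg.
Tool frame: the origin (TCP) lies at the very end of the fingers, on their centre line; the grasp point (between the pads) lies 19 mm behind it (hold_point_z is the distance from the TCP to the grasp point, in m); y points along the fingers, x is the direction in which the jaws open and shut, and the axes are right-handed (so a half turn about y gives the same grasp; the last joint's range is limited). The gripper opens to 92 mm and grips with 3 to 60 N. Pads are 20 mm wide; open, the fingers measure 128 mm over their backs; the gripper's body (75 mm by 189 mm) begins 69 mm behind the grasp point.
Start: joints at [1.114, 0.468, -0.012, 1.603, 0.006, 1.071, -0.056], TCP at [0.261, -0.595, 0.215] pointing down, gripper open.
Joint ranges: [-2.53, 2.53], [-0.31, 2.02], [-1.57, 1.55], [0.28, 2.44], [-1.29, 4.43], [0.15, 1.84], [-2.92, 2.92]. Speed limits (rad/s): [2.57, 2.57, 3.14, 3.14, 3.14, 3.14, 3.14].

## Interface

Orientations are given as a rotation vector (axis times angle).
In Python, from station import * gives the robot as it stands.
- The arm moves only by the tool arm_command, never from a script. Its argument "steps" is a list of rows, each a list of 3 entries, a list of its own where there are three numbers: the closure, from 0 (fully open) to 1 (shut), then the shift along the world's x, y, z in m, then the turn, a rotation vector about the world's x, y, z in rad. A call has 1 to 8 rows; each row shifts and turns the pose as measured when the row begins; what a row does not reach is not made up. A row lasts 1/10 s, in which the tool goes at most 50 mm and 8.59 degrees, less where a joint would pass 70% of its speed; a pose out of reach is approached as far as the arm can. A call is refused whole if a number of a shift passes 0.05 or a number of a turn 0.15, either way. A call with a gripper value outside its range is refused whole. The fingers move at their own pace and stop on an object; the grip force is fixed at half the most. Time passes only in rows, so rows that do not move let the fingers close. It gives the time, the measured TCP pose, the force and the opening at its end, in the units of the state.
- get_state(): the state, without advancing time (a new reading comes with each control period).
- read_camera(name): name is "scene" or "top"; returns the picture (420x560x3 uint8, blue, green, red); there is no depth.
- calibration(name): a dict with "camera_matrix" (3x3 intrinsics, pixels), "k1" (the pictures are not rectified: a ray, as slopes to the right and down, at radius r is drawn at 1 + k1 r^2 times it, then the intrinsics apply), "extrinsics" (4x4, takes a point from world to camera coordinates). Camera axes: x right, y down, z forward; pixel columns grow to the right and rows downward; lengths in m; the calibration is good to about 2 mm. A picture is of the moment at which its call begins. calibration takes no time and is no camera call.
- job_done(): hands the job in, once; it reports no verdict.
The state is a dict: "clock": time; "joint_positions": joint angles; "joint_vel": joint speeds; "joint_efforts": joint torques, N m; "ee_pos": TCP position; "ee_rot": TCP orientation; "ft_force": force on the tool from outside, world axes, zero at the start; "moment": the same for the moment, N m; "grip_width": finger opening in m.
Only numpy, scipy, OpenCV 4.12 (cv2) and the standard library are available. Lean on these libraries where they do the work, as an engineer would, in place of code of your own. Each camera call takes 0.05 s, during which the arm holds its last target.

## Task

Take the wooden tote off the hook stand on which it hangs and hang it by its handle on both arms of the empty stand, with the two wooden blocks still in it. Keep it level and in your grip all the way - never set it down on the bench or let it drop; let go only once its handle rests on the arms behind their upturned tips. Leave the other things on the bench where they are.

Things in the scene. Friction and masses are not known exactly. Their poses are not given: they have to be found in the camera images.
- tote_handle (a point): Centre of the tote's handle: a level dark wooden slat along the tote's y axis, 14 wide (x), 24 high (z), 184 long between two upright end boards (at y = -96 and +96, 8 thick, 50 wide, tops 13 above this point). Grip it in its middle, across x. Underneath it is free air down to the tray; the tote's underside is 117 below this point.
- stand_from_seat (a point): Seat of the stand on which the tote hangs at the start: where the handle's centre is when it rests midway on the arms. The arms' tops are 12 below this point. To unhook, lift the handle more than 20, then draw it out along the stand's -x: 140 clears the tray and end boards of the tips. Hang it up the same way in reverse.
- stand_to_seat (a point): Seat of the empty stand: where the handle's centre is when it rests midway on this stand's arms, 12 above their tops. The handle must lie across both arms, between the upturned tips and the cross-beam.
- caul1_centre (a point): Centre of a loose wooden block lying in the tote's tray, 26 by 130 by 20 high, 50 g.
- caul2_centre (a point): Centre of the second such block, in the tray too.
- tote: Plywood carpenter's tote, 0.25 to 0.5 kg plus blocks; open tray 110 (x) by 200 (y), walls 35 high, 6 thick, with the handle slat above it. Origin at the centre of its underside, 117 below the handle's centre; z up. Symmetric: either way round will do.
- stand_to: The empty stand, bolted down, the same as the other one in all but height: the arms' tops are 205 above the bench. Origin on the bench straight below its seat, same axes.
- stand_from: The tote's first stand, bolted down: post, cross-beam (front at x = +95, top level with the arms), base plate 20 high behind x = +50, and two level flat steel arms along -x at y = -55 and +55, 8 wide, tops 235 above the bench. At x = -30 to -38 each arm has an upturned tip 20 high. Origin on the bench below the seat; turned up to 0.35 rad about vertical.
- table: The wooden workbench; its top is at height 0.
- tape: Bystander: roll of masking tape lying flat, outside diameter 110, 48 high (mm); origin at its underside.
- jar: Bystander: small glass jar with a steel lid, diameter 66, 68 high (mm); origin at its underside.
- offcut: Bystander: plain wooden offcut lying flat, 60 by 140, 30 high (mm); origin at its underside.
- clamp: Bystander: steel F-clamp lying flat, 270 long, jaws 90, 26 high (mm); origin at its underside.
- hammer: Bystander: hammer lying on the bench, left side, about 250 long, under 40 high (mm); origin at its underside.
- screwdriver: Bystander: screwdriver lying on the bench, right side, about 200 long, under 40 high (mm); origin at its underside.
There are look-alikes about, which are no part of the job. Leave any red look-alike of the stand_from alone.

How it is judged:
On the way, in this order (a step that is already met when the one before it is completed fails the run):
1. the tote is lifted off the first stand and carried in the gripper (distance between tote_handle and stand_from_seat above 0.12 m and contact force between tote and the fingers above 1 N), for 0.1 s.
2. the tote's handle rests on both arms of the empty stand (x of tote_handle in the frame of stand_to_seat between -0.032 and 0.045 m and y of tote_handle in the frame of stand_to_seat between -0.038 and 0.038 m and z of tote_handle in the frame of stand_to_seat between -0.008 and 0.008 m and angle between tote_handle's own z axis and vertical below 0.1 rad and angle between the y axis of tote_handle and the y axis of stand_to_seat, either way round below 0.3 rad and contact force between tote and stand_to above 1 N), for 0.1 s.
At the end, for the whole second after the job is handed in: The tote hangs at rest on the second stand: its handle's centre 32 mm before to 45 mm behind the seat along the arms, within 38 mm sideways and 8 mm in height, along the stand's y axis to 0.3 rad, tilted less than 0.1 rad, its weight on the stand, both blocks in the tray (all of step 2 and x of caul1_centre in the frame of tote_handle between -0.055 and 0.055 m and y of caul1_centre in the frame of tote_handle between -0.1 and 0.1 m and z of caul1_centre in the frame of tote_handle between -0.118 and -0.06 m and x of caul2_centre in the frame of tote_handle between -0.055 and 0.055 m and y of caul2_centre in the frame of tote_handle between -0.1 and 0.1 m and z of caul2_centre in the frame of tote_handle between -0.118 and -0.06 m and linear speed of tote below 0.03 m/s and angular speed of tote below 0.2 rad/s); the robot touches nothing.
It fails at once if the tote is tilted more than 0.35 rad (20 degrees) (angle between tote_handle's own z axis and vertical above 0.35 rad).
It fails at once if the tote touches the bench (contact force between tote and table above 0.3 N).
It fails at once if the tote is let go away from the stands, or more than 15 mm above the second one's arms (contact force between tote and the fingers below 0.05 N and distance between tote_handle and stand_from_seat above 0.06 m and (distance between tote_handle and stand_to_seat above 0.06 m or z of tote_handle in the frame of stand_to_seat above 0.015 m)).
It fails at once if another thing on the bench is moved more than 30 mm (distance of any of tape, jar, offcut, clamp, hammer, screwdriver from where it was at the start of the episode above 0.03 m).
It also fails if it takes over 56 s, if anything falls off the work surface, if the arm or the gripper's body presses on something with over 40 N, if the wrist force passes 120 N, or if a joint passes its speed limit or range.

## Working session

There is one attempt and no reset: what is moved stays moved. The work goes in short steps, Python scripts to look and compute and a tool call to move; the robot and the scene stay as the last step left them, time stands still between calls to the robot, and variables do not carry over. Pictures are saved under pics/ and viewed, and the job is handed in when it is done.

Besides the shell and the picture viewer there is one more tool, called after "Emit:" by a JSON object that holds its "api" and its "payload". arm_command: Moves the arm, as the interface text tells. Its arguments: {"type":"object","properties":{"steps":{"type":"array"}},"required":["steps"]}

```bash
mkdir -p pics; ls; python3 - <<'E'
from station import *
import cv2
for n in ("scene","top"):
    im=read_camera(n); cv2.imwrite(f"pics/{n}0.png",im); c=calibration(n); print(n,c)
print(get_state())
E
```

```text
pics
scene {'camera_matrix': array([[487.46685089,   0.        , 277.60039443],
       [  0.        , 487.46685089, 207.90641407],
       [  0.        ,   0.        ,   1.        ]]), 'k1': -0.17059530155751357, 'extrinsics': array([[ 0.74143309,  0.67099351,  0.00668472, -0.29817147],
       [ 0.39477023, -0.42811356, -0.81294234, -0.02179814],
       [-0.54261721,  0.60538128, -0.58230582,  1.76097866],
       [ 0.        ,  0.        ,  0.        ,  1.        ]])}
top {'camera_matrix': array([[522.55517536,   0.        , 279.10802204],
       [  0.        , 522.55517536, 208.46838419],
       [  0.        ,   0.        ,   1.        ]]), 'k1': -0.17622182492935093, 'extrinsics': array([[-0.01415213, -0.99976592,  0.01636557, -0.02538136],
       [-0.99808671,  0.01313936, -0.0604175 ,  0.42624844],
       [ 0.06018832, -0.0171893 , -0.99803902,  1.7050588 ],
       [ 0.        ,  0.        ,  0.        ,  1.        ]])}
{'clock': 0.1, 'joint_positions': array([ 1.11399932,  0.46828534, -0.01160871,  1.60348001,  0.00599846,
        1.07141632, -0.05628101]), 'joint_vel': array([ 0.00023818, -0.00101453,  0.00057058, -0.00112698,  0.00051721,
        0.00053632, -0.00060555]), 'joint_efforts': array([ 4.12209201e-04, -5.21648133e+01, -1.27491952e-02, -2.44365853e+01,
       -5.67920669e-02,  1.41155790e-02,  4.80573226e-05]), 'ee_pos': array([ 0.26109767, -0.59470388,  0.21375938]), 'ee_rot': array([-1.37622023,  0.90027112, -0.89803784]), 'ft_force': array([-0.19380912,  0.1409879 , -0.72543372]), 'moment': array([ 0.01273096,  0.04659728, -0.01299386]), 'grip_width': 0.09189418045857352}
```

View pics/scene0.png

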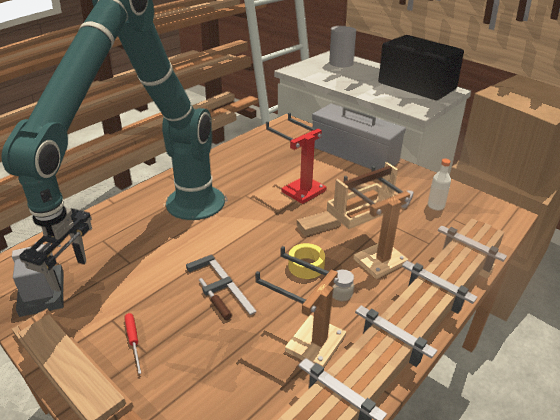

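View pics/top0.png

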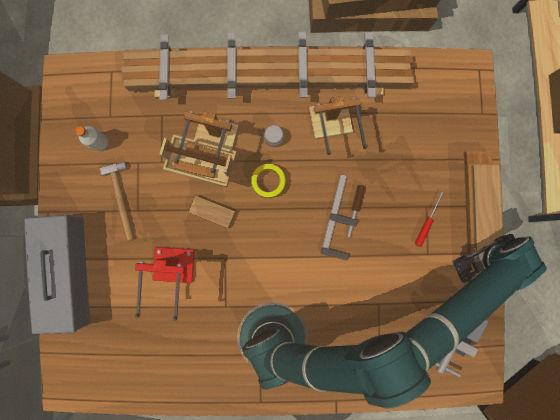

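```bash
cat > h.py <<'E'
import numpy as np, cv2
from scipy.spatial.transform import Rotation as R
from station import *
def ray(n,uv):
    c=calibration(n);K=c["camera_matrix"];E=c["extrinsics"]
    p=cv2.undistortPoints(np.array([[uv]],float),K,np.array([c["k1"],0,0,0,0.]))[0,0]
    o=-E[:3,:3].T@E[:3,3]; d=E[:3,:3].T@np.array([p[0],p[1],1]); return o,d
def at_z(n,uv,z):
    o,d=ray(n,uv); return o+d*(z-o[2])/d[2]
def tri(uvs,uvt):
    o1,d1=ray("scene",uvs);o2,d2=ray("top",uvt)
    A=np.stack([d1,-d2],1);s=np.linalg.lstsq(A,o2-o1,rcond=None)[0]
    a=o1+s[0]*d1;b=o2+s[1]*d2;return (a+b)/2,np.linalg.norm(a-b)
def proj(n,p):
    c=calibration(n);E=c["extrinsics"]
    q,_=cv2.projectPoints(np.atleast_2d(p).astype(float),cv2.Rodrigues(E[:3,:3])[0],E[:3,3],c["camera_matrix"],np.array([c["k1"],0,0,0,0.]))
    return q[:,0]
E
python3 - <<'E'
from h import *
s=get_state();print(R.from_rotvec(s['ee_rot']).as_matrix().round(3))
for n in("scene","top"):
    im=cv2.imread(f"pics/{n}0.png");cv2.imwrite(f"pics/{n}0b.png",cv2.resize(im,(800,600)))
print(proj("top",[[0.4,0,0],[0.6,.3,0],[.6,-.3,0]]))
E
```

```text
[[ 0.402 -0.001  0.916]
 [-0.916  0.001  0.402]
 [-0.002 -1.    -0.   ]]
[[269.72780724 216.63129571]
 [179.45244321 158.11498227]
 [358.25146768 155.95180397]]
```

```bash
python3 - <<'E'
from h import *
def crop(n,x0,y0,w,h,f,o):
    im=cv2.imread(f"pics/{n}0.png")[y0:y0+h,x0:x0+w];cv2.imwrite(o,cv2.resize(im,None,fx=f,fy=f,interpolation=cv2.INTER_CUBIC))
crop("top",150,95,100,100,6,"pics/c_t1.png")
crop("top",300,85,100,80,7,"pics/c_t2.png")
crop("scene",320,150,110,120,5,"pics/c_s1.png")
crop("scene",245,235,110,125,4.8,"pics/c_s2.png")
E
```

```text
(no output)
```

View pics/c_t1.png

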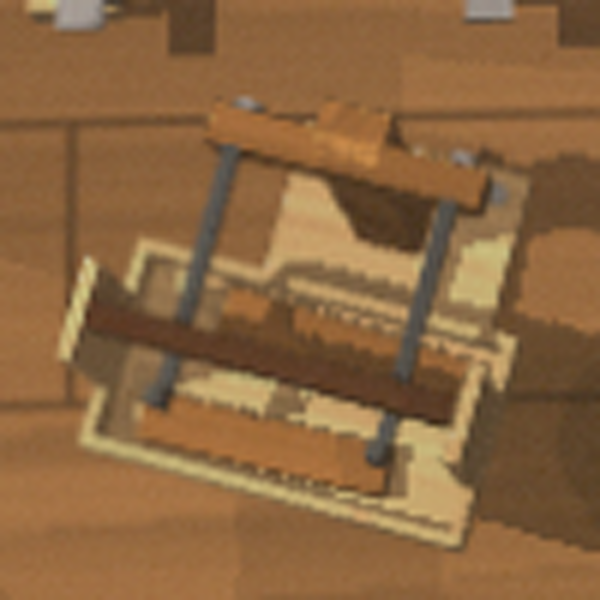

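View pics/c_t2.png

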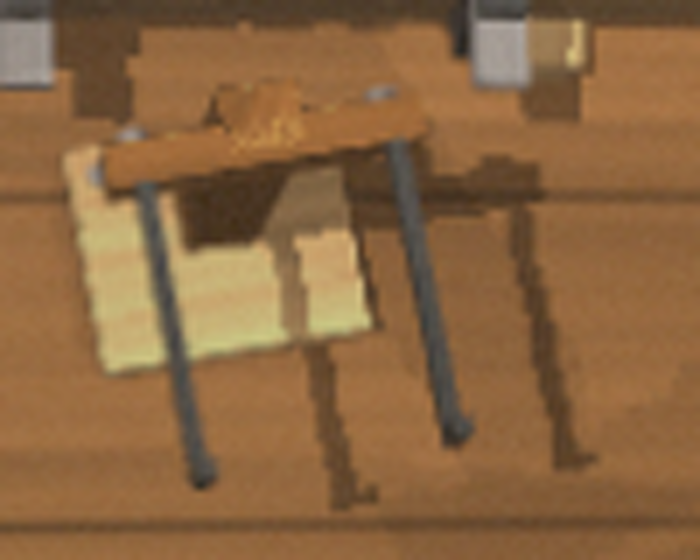

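View pics/c_s1.png

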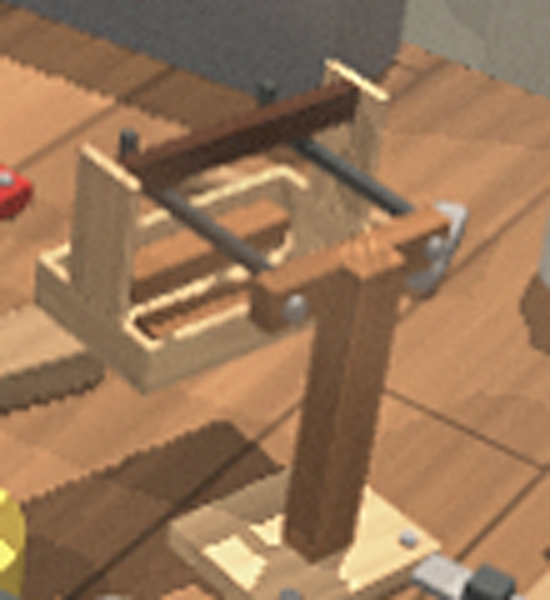

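View pics/c_s2.png

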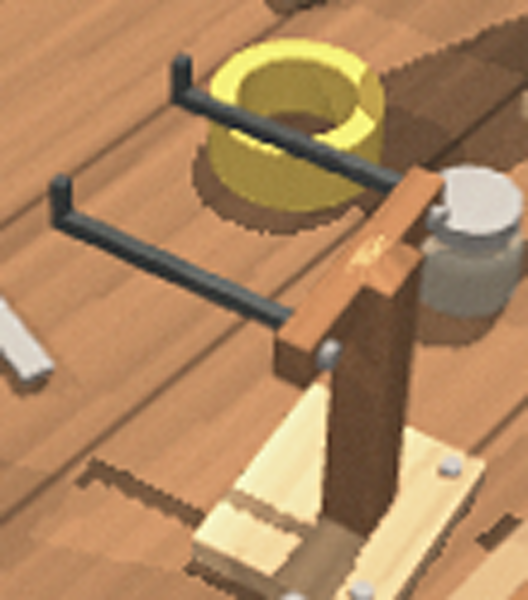

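```bash
python3 - <<'E'
from h import *
def T(u,v,x0,y0,f): return ((u+.5)/f-.5+x0,(v+.5)/f-.5+y0)
for nm,zt,b,tt,ts,bb in(("from",.255,(150,95,6),[(157,393),(378,452)],[(128,133),(265,86)],[(231,150),(448,207)]),("to",.225,(300,85,7),[(203,472),(457,428)],[(181,60),(60,182)],[(147,187),(398,142)])):
    sb=(320,150,5) if nm=="from" else (245,235,4.8)
    tp=[]
    for a in tt:
        p=at_z("top",T(*a,*b),zt);tp.append(p);print(nm,"tip top",p.round(4))
    for a in ts: print(nm,"tip scene",at_z("scene",T(*a,*sb),zt).round(4))
    bs=[at_z("top",T(*a,*b),zt-.02) for a in bb]
    for p in bs: print(nm,"base",p.round(4))
    for t,q in zip(tp,bs): d=q-t;print("arm yaw",np.arctan2(d[1],d[0]),np.linalg.norm(d[:2]))
    d=tp[0]-tp[1];print("tips yaw",np.arctan2(-d[0],d[1]),np.linalg.norm(d[:2]))
    y=np.mean([np.arctan2(q[1]-t[1],q[0]-t[0]) for t,q in zip(tp,bs)]+[np.arctan2(-d[0],d[1])])
    ex=np.array([np.cos(y),np.sin(y)])
    print("seat",y,(np.mean(tp,0)[:2]+.034*ex),(np.mean(bs,0)[:2]-.095*ex))
im=cv2.imread("pics/top0.png");h=cv2.cvtColor(im,cv2.COLOR_BGR2HSV)
for uv in[(180,152),(200,157),(215,160)]:print(im[uv[1],uv[0]])
g=im.astype(int)
m=((g[...,2]<100)&(g[...,2]>g[...,0]+18)&(g[...,2]>40)).astype(np.uint8)
m[:140]=0;m[175:]=0;m[:,:160]=0;m[:,230:]=0
v=np.zeros((420,560),np.uint8)
cv2.imwrite("pics/m.png",cv2.resize(m[95:195,150:250]*255,None,fx=6,fy=6,interpolation=0))
# slat by hand: ends top surface
for uv in[(90,318),(460,407)]:
    print(at_z("top",T(*uv,150,95,6),.257))
o,_=ray("top",(280,210));print(o)
o,_=ray("scene",(280,210));print(o)
E
```

```text
from tip top [0.5536 0.2661 0.255 ]
from tip top [0.5235 0.1605 0.255 ]
from tip scene [0.5207 0.1629 0.255 ]
from tip scene [0.5505 0.2651 0.255 ]
from base [0.6755 0.2343 0.235 ]
from base [0.6453 0.1286 0.235 ]
arm yaw -0.25511031971980735 0.1260770422411951
arm yaw -0.256264261233679 0.12594023016061578
tips yaw -0.27700500338700085 0.1098544195184705
seat -0.26279319478016244 [0.57136399 0.20447411] [0.56870485 0.20611673]
to tip top [ 0.5761 -0.1741  0.225 ]
to tip top [ 0.5941 -0.2816  0.225 ]
to tip scene [ 0.575  -0.1758  0.225 ]
to tip scene [ 0.5929 -0.2844  0.225 ]
to base [ 0.7027 -0.1555  0.205 ]
to base [ 0.7222 -0.264   0.205 ]
arm yaw 0.1458429609626941 0.12792225481850908
arm yaw 0.13694451447261863 0.12931582164424776
tips yaw 0.16582381319379338 0.10900759410113797
seat 0.14953709620970204 [ 0.61874585 -0.22281761] [ 0.61852014 -0.22391394]
[38 63 97]
[39 63 94]
[42 63 94]
[0.59002244 0.29831353 0.257     ]
[0.54413438 0.12125991 0.257     ]
[ 3.22449073e-01 -1.66728984e-03  1.72788347e+00]
[ 1.18521677 -0.87532448  1.00970069]
```

View pics/m.png

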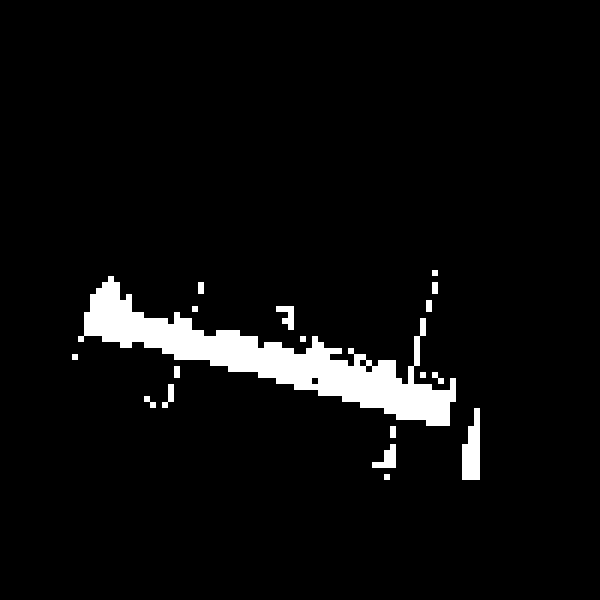

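```bash
python3 - <<'E'
from h import *
for uv in[(136,267),(195,280),(152,247),(195,250),(138,315),(176,317)]: print(uv,at_z("top",uv,.22).round(3))
c=np.array([.435,.241])
E
```

```text
(136, 267) [0.249 0.39  0.22 ]
(195, 280) [0.21  0.218 0.22 ]
(152, 247) [0.306 0.343 0.22 ]
(195, 250) [0.296 0.217 0.22 ]
(138, 315) [0.109 0.387 0.22 ]
(176, 317) [0.103 0.275 0.22 ]
```

Emit:
{"api": "arm_command", "payload": {"steps": [[0,[0,0,0.05],[0,0,0]],[0,[0,0,0.05],[0,0,0]],[0,[0,0.03,0.04],[0,0,0.05]],[0,[0.02,0.045,0.02],[0,0,0.06]],[0,[0.02,0.045,0],[0,0,0.06]],[0,[0.02,0.045,0],[0,0,0.06]],[0,[0.02,0.045,0],[0,0,0.06]],[0,[0.02,0.045,0],[0,0,0.06]]]}}

```text
clock: 0.9
ee_pos: [0.3551, -0.3367, 0.3728]
ee_rot: [-1.478, 0.64, -0.623]
ft_force: [1.7, -0.8, 0.7]
grip_width: 0.0922
```

Emit:
{"api": "arm_command", "payload": {"steps": [[0,[0.018,0.045,0],[0,0,0.045]],[0,[0.018,0.045,0],[0,0,0.045]],[0,[0.018,0.045,0],[0,0,0.045]],[0,[0.018,0.045,0],[0,0,0.045]],[0,[0.018,0.045,0],[0,0,0.045]],[0,[0.018,0.045,0],[0,0,0.045]],[0,[0.018,0.045,0],[0,0,0.045]],[0,[0.018,0.045,0],[0,0,0.045]]]}}

```text
clock: 1.7
ee_pos: [0.4991, 0.0362, 0.3724]
ee_rot: [-1.549, 0.348, -0.334]
ft_force: [0.9, 0.3, 0.8]
grip_width: 0.0918
```

Emit:
{"api": "arm_command", "payload": {"steps": [[0,[0.018,0.045,0],[0,0,0.045]],[0,[0.018,0.045,0],[0,0,0.045]],[0,[0.018,0.045,0],[0,0,0.045]],[0,[0.01,0.02,0],[0,0,0.03]],[0,[0,0,0],[0,0,0]]]}}

```text
clock: 2.2
ee_pos: [0.5632, 0.2039, 0.37]
ee_rot: [-1.566, 0.209, -0.189]
ft_force: [0.4, -0.3, 0.0]
grip_width: 0.0918
```

```bash
python3 - <<'E'
from h import *
s=get_state();M=R.from_rotvec(s['ee_rot']).as_matrix();print(s['ee_pos'],M.round(4),np.arctan2(M[1,0],M[0,0]),s['ft_force'])
E
```

```text
[0.56317493 0.20391893 0.36997926] [[ 0.9679 -0.0128  0.2509]
 [-0.2509 -0.0023  0.968 ]
 [-0.0118 -0.9999 -0.0055]] -0.2536294522684821 [ 0.42366206 -0.27101988  0.02892541]
```

Emit:
{"api": "arm_command", "payload": {"steps": [[0,[0.006,0.006,-0.03],[0.002,-0.013,0]],[0,[0,0,-0.03],[0,0,0]],[0,[0,0,-0.03],[0,0,0]],[0,[0,0,-0.02],[0,0,0]],[0,[0,0,0],[0,0,0]]]}}

```text
clock: 2.7
ee_pos: [0.568, 0.2047, 0.2556]
ee_rot: [-1.565, 0.204, -0.204]
ft_force: [-0.3, -1.0, -0.4]
grip_width: 0.0919
```

```bash
python3 - <<'E'
from h import *
s=get_state();M=R.from_rotvec(s['ee_rot']).as_matrix();print(s['ee_pos'],M.round(4),np.arctan2(M[1,0],M[0,0]),s['ft_force'])
im=read_camera("scene");cv2.imwrite("pics/s1.png",cv2.resize(im[130:270,300:440],None,fx=4,fy=4,interpolation=2))
im=read_camera("top");cv2.imwrite("pics/t1.png",cv2.resize(im[90:200,145:265],None,fx=5,fy=5,interpolation=2))
E
```

```text
[0.56796292 0.20467829 0.255631  ] [[ 9.665e-01 -5.000e-04  2.566e-01]
 [-2.566e-01 -4.100e-03  9.665e-01]
 [ 6.000e-04 -1.000e+00 -4.100e-03]] -0.25953567567692476 [-0.30169878 -1.01970379 -0.42355611]
```

View pics/s1.png

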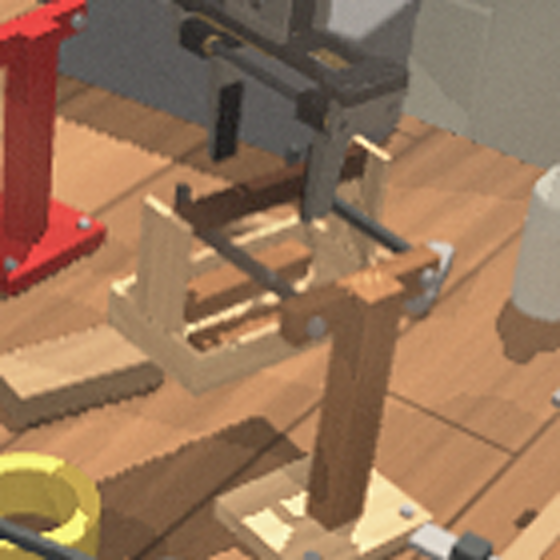

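View pics/t1.png

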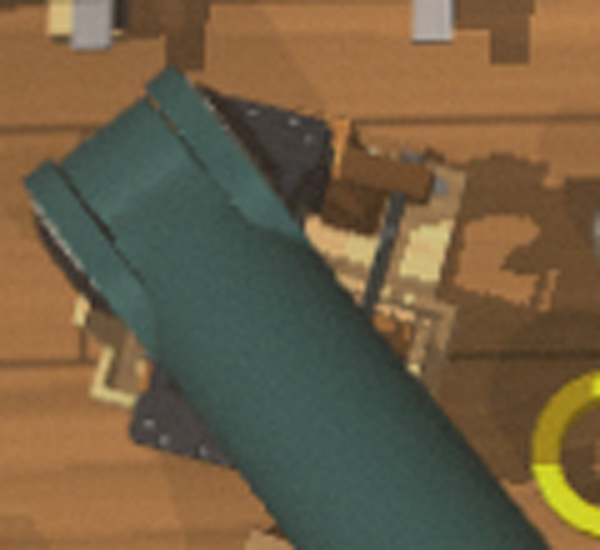

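Emit:
{"api": "arm_command", "payload": {"steps": [[0,[0.001,0.006,-0.014],[-0.003,0,0]],[0,[0,0,-0.014],[0,0,0]],[0,[0,0,0],[0,0,0]]]}}

```text
clock: 3.1
ee_pos: [0.5724, 0.2121, 0.2322]
ee_rot: [-1.564, 0.197, -0.214]
ft_force: [0.2, 0.7, -0.5]
grip_width: 0.0916
```

```bash
python3 - <<'E'
from h import *
s=get_state();M=R.from_rotvec(s['ee_rot']).as_matrix();print(s['ee_pos'],M.round(4),np.arctan2(M[1,0],M[0,0]),s['ft_force'])
E
```

```text
[0.57239248 0.21213093 0.23220836] [[ 0.9659  0.01    0.2586]
 [-0.2586 -0.0041  0.966 ]
 [ 0.0107 -0.9999 -0.0013]] -0.26155932674365184 [ 0.19986979  0.7010316  -0.46822599]
```

Emit:
{"api": "arm_command", "payload": {"steps": [[0,[-0.002,-0.002,-0.004],[0.004,0.01,0]],[0,[0,0,0],[0,0,0]],[0,[0,0,0],[0,0,0]]]}}

```text
clock: 3.4
ee_pos: [0.5704, 0.2104, 0.2283]
ee_rot: [-1.561, 0.205, -0.205]
ft_force: [-0.7, 0.9, -0.6]
grip_width: 0.0924
```

```bash
python3 - <<'E'
from h import *
s=get_state();M=R.from_rotvec(s['ee_rot']).as_matrix();print(s['ee_pos'],M.round(4),np.arctan2(M[1,0],M[0,0]),s['ft_force'])
E
```

```text
[0.5704145  0.21041579 0.22827827] [[ 9.662e-01 -3.000e-04  2.580e-01]
 [-2.580e-01  6.000e-04  9.662e-01]
 [-4.000e-04 -1.000e+00  5.000e-04]] -0.2609229278687267 [-0.72469973  0.90775629 -0.62039647]
```

Emit:
{"api": "arm_command", "payload": {"steps": [[1,[0,0,0],[0,0,0]],[1,[0,0,0],[0,0,0]],[1,[0,0,0],[0,0,0]],[1,[0,0,0],[0,0,0]],[1,[0,0,0],[0,0,0]],[1,[0,0,0],[0,0,0]]]}}

```text
clock: 4.0
ee_pos: [0.5709, 0.2105, 0.2293]
ee_rot: [-1.56, 0.204, -0.206]
ft_force: [0.5, 0.5, -0.1]
grip_width: 0.0453
```

```bash
python3 - <<'E'
from h import *
s=get_state();M=R.from_rotvec(s['ee_rot']).as_matrix();print(s['ee_pos'],M.round(4),np.arctan2(M[1,0],M[0,0]),s['ft_force'],s['grip_width'])
E
```

```text
[0.57094562 0.2105441  0.22932274] [[ 0.9661  0.0015  0.2583]
 [-0.2583  0.0011  0.9661]
 [ 0.0011 -1.      0.0014]] -0.26125846136543135 [ 0.51572242  0.45552863 -0.13087389] 0.04532710199656822
```

Still closing; continue until it stops.

Emit:
{"api": "arm_command", "payload": {"steps": [[1,[0,0,0],[0,0,0]],[1,[0,0,0],[0,0,0]],[1,[0,0,0],[0,0,0]],[1,[0,0,0],[0,0,0]],[1,[0,0,0],[0,0,0]],[1,[0,0,0],[0,0,0]],[1,[0,0,0],[0,0,0]]]}}

```text
clock: 4.7
ee_pos: [0.5687, 0.2116, 0.2293]
ee_rot: [-1.56, 0.206, -0.202]
ft_force: [-2.6, -0.4, 1.0]
grip_width: 0.0141
```

```bash
cat > st.py <<'E'
from h import *
s=get_state();M=R.from_rotvec(s['ee_rot']).as_matrix();y=M[:,1];print(s['clock'],s['ee_pos'].round(4),"yaw",np.arctan2(M[1,0],M[0,0]).round(4),"fix tilt",np.cross(y,[0,0,-1]).round(4),s['ft_force'].round(2),s['moment'].round(2),s['grip_width'].round(4))
E
python3 st.py
```

```text
Traceback (most recent call last):
  File "st.py", line 2, in <module>
    s=get_state();M=R.from_rotvec(s['ee_rot']).as_matrix();y=M[:,1];print(s['clock'],s['ee_pos'].round(4),"yaw",np.arctan2(M[1,0],M[0,0]).round(4),"fix tilt",np.cross(y,[0,0,-1]).round(4),s['ft_force'].round(2),s['moment'].round(2),s['grip_width'].round(4))
                                                                                                                                                                                                                                        ^^^^^^^^^^^^^^^^^^^^^
AttributeError: 'float' object has no attribute 'round'
```

Gripped at 14 mm (slat width). Lift 32 mm gently.

Emit:
{"api": "arm_command", "payload": {"steps": [[1,[0,0,0.004],[0,0,0]],[1,[0,0,0.008],[0,0,0]],[1,[0,0,0.01],[0,0,0]],[1,[0,0,0.01],[0,0,0]],[1,[0,0,0],[0,0,0]]]}}

```text
clock: 5.2
ee_pos: [0.569, 0.2098, 0.2619]
ee_rot: [-1.562, 0.208, -0.202]
ft_force: [-0.3, -0.6, -3.8]
grip_width: 0.0139
```

```bash
sed -i "s/s\['grip_width'\].round(4)/s['grip_width']/" st.py; python3 st.py; python3 - <<'E'
from h import *
im=read_camera("scene");cv2.imwrite("pics/s2.png",cv2.resize(im[130:270,300:440],None,fx=4,fy=4,interpolation=2))
E
```

```text
5.2 [0.569  0.2098 0.2619] yaw -0.261 fix tilt [ 0.0004 -0.004   0.    ] [-0.25 -0.58 -3.83] [ 0.04 -0.07 -0.01] 0.013938312217578902
```

View pics/s2.png

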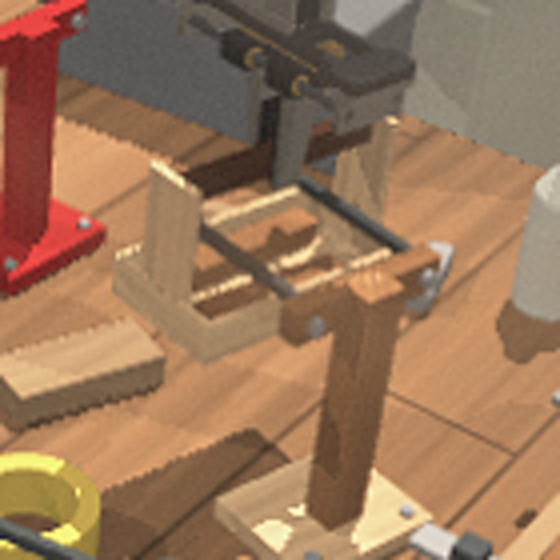

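Emit:
{"api": "arm_command", "payload": {"steps": [[1,[-0.01,0.0026,0],[0,0,0]],[1,[-0.019,0.005,0],[0,0,0]],[1,[-0.019,0.005,0],[0,0,0]],[1,[-0.019,0.005,0],[0,0,0]],[1,[-0.019,0.005,0],[0,0,0]],[1,[-0.019,0.005,0],[0,0,0]],[1,[-0.019,0.005,0],[0,0,0]],[1,[-0.01,0.0026,0],[0,0,0]]]}}

```text
clock: 6.05
ee_pos: [0.4235, 0.2452, 0.258]
ee_rot: [-1.566, 0.213, -0.197]
ft_force: [-0.1, -0.1, -2.8]
grip_width: 0.0137
```

```bash
python3 st.py; python3 - <<'E'
from h import *
im=read_camera("scene");cv2.imwrite("pics/s3.png",cv2.resize(im[100:270,270:440],None,fx=3.5,fy=3.5,interpolation=2))
E
```

```text
6.05 [0.4235 0.2452 0.258 ] yaw -0.2608 fix tilt [ 0.0038 -0.0104  0.    ] [-0.1  -0.14 -2.76] [-0.06 -0.18  0.  ] 0.013683973834249057
```

View pics/s3.png

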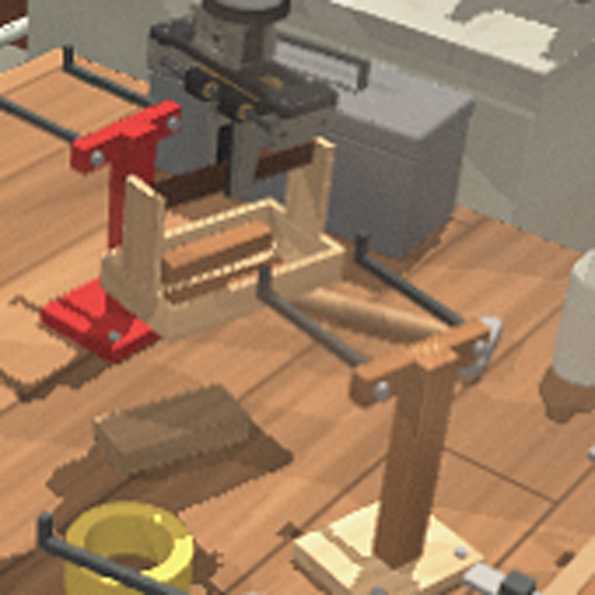

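Emit:
{"api": "arm_command", "payload": {"steps": [[1,[0.002,-0.01,0],[0.002,-0.005,0.01]],[1,[0.002,-0.02,0],[0.002,-0.005,0.02]],[1,[0.002,-0.03,0],[0,0,0.025]],[1,[0.002,-0.03,0],[0,0,0.025]],[1,[0.002,-0.03,0],[0,0,0.025]],[1,[0.002,-0.03,0],[0,0,0.025]],[1,[0.002,-0.02,0],[0,0,0.02]],[1,[0.002,-0.01,0],[0,0,0.01]]]}}

```text
clock: 6.9
ee_pos: [0.4389, 0.0597, 0.2587]
ee_rot: [-1.569, 0.067, -0.072]
ft_force: [0.3, -0.3, -3.8]
grip_width: 0.0135
```

```bash
python3 st.py
```

```text
6.9 [0.4389 0.0597 0.2587] yaw -0.0882 fix tilt [-0.0007  0.0035  0.    ] [ 0.28 -0.26 -3.84] [-0.13 -0.07  0.  ] 0.013519785883747549
```

Emit:
{"api": "arm_command", "payload": {"steps": [[1,[0.002,-0.01,0],[0,0.003,0.01]],[1,[0.003,-0.02,0],[0,0,0.016]],[1,[0.003,-0.03,0],[0,0,0.022]],[1,[0.003,-0.03,0],[0,0,0.022]],[1,[0.003,-0.03,0],[0,0,0.022]],[1,[0.003,-0.03,0],[0,0,0.022]],[1,[0.003,-0.02,0],[0,0,0.02]],[1,[0.002,-0.015,0],[0,0,0.015]]]}}

```text
clock: 7.7
ee_pos: [0.4631, -0.1361, 0.2591]
ee_rot: [-1.571, -0.054, 0.048]
ft_force: [0.8, -0.0, -4.9]
grip_width: 0.0135
```

```bash
python3 st.py
```

```text
7.7 [ 0.4631 -0.1361  0.2591] yaw 0.0649 fix tilt [0.0009 0.0042 0.    ] [ 0.81 -0.04 -4.88] [ 0.01 -0.08  0.04] 0.0135303436332818
```

Emit:
{"api": "arm_command", "payload": {"steps": [[1,[0.001,-0.01,0],[0,0.004,0.01]],[1,[0.002,-0.02,0],[0,0,0.018]],[1,[0.002,-0.025,-0.006],[0,0,0.018]],[1,[0.001,-0.025,-0.006],[0,0,0.018]],[1,[0,-0.02,-0.008],[0,0,0.015]],[1,[0,-0.01,-0.006],[0,0,0.008]],[1,[0,0,0],[0,0,0]]]}}

```text
clock: 8.4
ee_pos: [0.47, -0.2528, 0.2314]
ee_rot: [-1.568, -0.12, 0.121]
ft_force: [-0.3, -0.0, -4.0]
grip_width: 0.0138
```

```bash
python3 st.py; python3 - <<'E'
from h import *
im=read_camera("scene");cv2.imwrite("pics/s4.png",cv2.resize(im[170:370,180:380],None,fx=3,fy=3,interpolation=2))
im=read_camera("top");cv2.imwrite("pics/t4.png",cv2.resize(im[85:245,270:430],None,fx=3.7,fy=3.7,interpolation=2))
E
```

```text
8.4 [ 0.47   -0.2528  0.2314] yaw 0.1537 fix tilt [ 0.0006 -0.0002  0.    ] [-0.32 -0.01 -3.96] [-0.09 -0.11 -0.  ] 0.013798268717729786
```

View pics/s4.png

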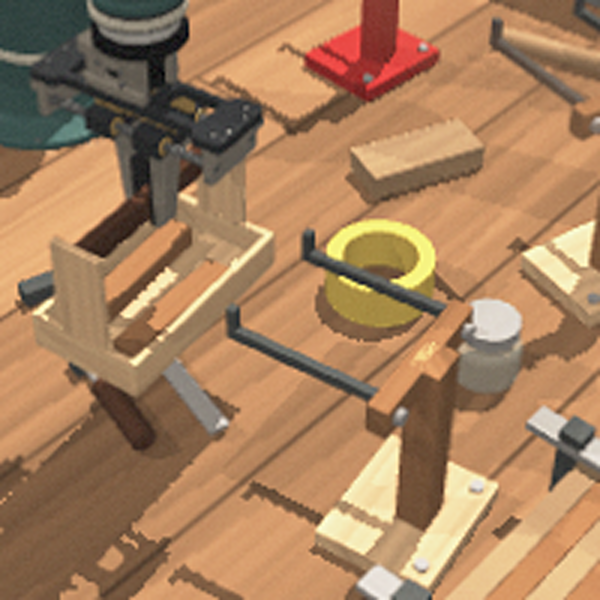

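View pics/t4.png

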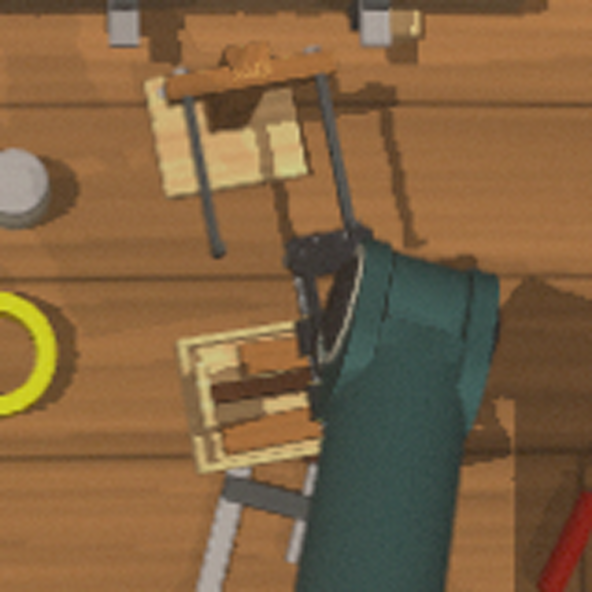

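Emit:
{"api": "arm_command", "payload": {"steps": [[1,[0.01,0.002,0],[0,0,0]],[1,[0.02,0.004,0],[0,0,0]],[1,[0.022,0.0045,0],[0,0,0]],[1,[0.022,0.0045,0],[0,0,0]],[1,[0.022,0.0045,0],[0,0,0]],[1,[0.022,0.0045,0],[0,0,0]],[1,[0.015,0.003,0],[0,0,0]],[1,[0.01,0.002,0],[0,0,0]]]}}

```text
clock: 9.3
ee_pos: [0.6256, -0.2082, 0.2369]
ee_rot: [-1.567, -0.137, 0.124]
ft_force: [0.2, -0.4, -4.6]
grip_width: 0.014
```

```bash
python3 st.py; python3 - <<'E'
from h import *
im=read_camera("scene");cv2.imwrite("pics/s5.png",cv2.resize(im[190:370,210:390],None,fx=3.3,fy=3.3,interpolation=2))
E
```

```text
9.3 [ 0.6256 -0.2082  0.2369] yaw 0.1663 fix tilt [-0.0009  0.0087  0.    ] [ 0.17 -0.41 -4.62] [-0.07  0.03 -0.01] 0.013962559662388052
```

View pics/s5.png

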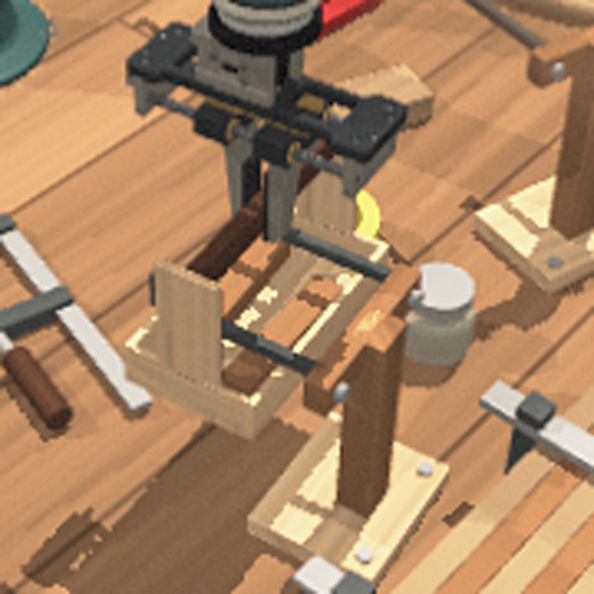

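Emit:
{"api": "arm_command", "payload": {"steps": [[1,[-0.002,-0.007,0],[0,0.008,-0.013]],[1,[-0.002,-0.006,-0.008],[0,0,0]],[1,[0,0,-0.01],[0,0,0]],[1,[0,0,-0.008],[0,0,0]],[1,[0,0,0],[0,0,0]]]}}

```text
clock: 9.85
ee_pos: [0.6203, -0.2218, 0.2082]
ee_rot: [-1.566, -0.119, 0.12]
ft_force: [-0.6, -0.3, -4.5]
grip_width: 0.0135
```

```bash
python3 st.py
```

```text
9.85 [ 0.6203 -0.2218  0.2082] yaw 0.1523 fix tilt [-0.0009 -0.001  -0.    ] [-0.6  -0.28 -4.46] [ 0.01 -0.06 -0.01] 0.013536064507197987
```

Emit:
{"api": "arm_command", "payload": {"steps": [[1,[0,0,-0.004],[0,0,0]],[1,[0,0,-0.003],[0,0,0]],[1,[0,0,-0.002],[0,0,0]],[1,[0,0,0],[0,0,0]]]}}

```text
clock: 10.25
ee_pos: [0.6202, -0.2223, 0.1996]
ee_rot: [-1.567, -0.119, 0.119]
ft_force: [-0.1, -1.1, -4.5]
grip_width: 0.0138
```

```bash
python3 st.py
```

```text
10.25 [ 0.6202 -0.2223  0.1996] yaw 0.1514 fix tilt [-0.0005 -0.0003 -0.    ] [-0.12 -1.12 -4.47] [-0.03 -0.12 -0.04] 0.013763587555444547
```

Not yet bearing on the arms (still about 4.5 N); creep down.

Emit:
{"api": "arm_command", "payload": {"steps": [[1,[0,0,-0.0015],[0,0,0]],[1,[0,0,-0.0015],[0,0,0]],[1,[0,0,0],[0,0,0]]]}}

```text
clock: 10.55
ee_pos: [0.6206, -0.2223, 0.1997]
ee_rot: [-1.569, -0.12, 0.118]
ft_force: [-0.2, -1.0, -4.0]
grip_width: 0.0138
```

```bash
python3 st.py
```

```text
10.55 [ 0.6206 -0.2223  0.1997] yaw 0.1514 fix tilt [0.0011 0.0014 0.    ] [-0.16 -0.97 -3.99] [-0.02 -0.11  0.01] 0.013813210037174693
```

Emit:
{"api": "arm_command", "payload": {"steps": [[1,[0,0,-0.003],[0,0,0]],[1,[0,0,-0.003],[0,0,0]],[1,[0,0,0],[0,0,0]]]}}

```text
clock: 10.85
ee_pos: [0.6212, -0.2224, 0.2001]
ee_rot: [-1.572, -0.122, 0.116]
ft_force: [-0.0, 0.2, -4.6]
grip_width: 0.0141
```

```bash
python3 st.py; python3 - <<'E'
from h import *
im=read_camera("scene");cv2.imwrite("pics/s6.png",cv2.resize(im[210:350,220:360],None,fx=4.2,fy=4.2,interpolation=2))
E
```

```text
10.85 [ 0.6212 -0.2224  0.2001] yaw 0.1514 fix tilt [0.0039 0.0038 0.    ] [-0.05  0.15 -4.59] [ 0.   -0.16  0.05] 0.01413523232110904
```

View pics/s6.png

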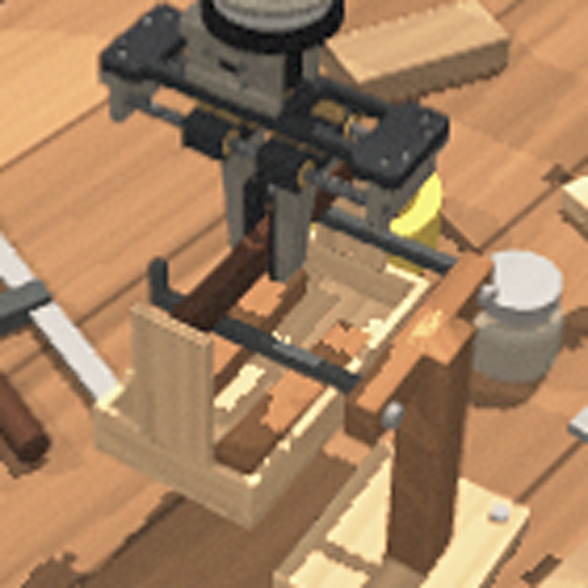

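Emit:
{"api": "arm_command", "payload": {"steps": [[1,[0,0,-0.005],[0.004,0.004,0]]]}}

```text
clock: 11.0
ee_pos: [0.6218, -0.2224, 0.1991]
ee_rot: [-1.569, -0.12, 0.118]
ft_force: [-17.4, 3.4, 41.0]
grip_width: 0.0135
```

```bash
python3 st.py
```

```text
11.0 [ 0.6218 -0.2224  0.1991] yaw 0.1515 fix tilt [0.0014 0.0011 0.    ] [-17.43   3.39  40.95] [0.65 3.91 0.08] 0.013513317938546043
```

Firm contact: pressing 5 mm gives 41 N upward, so the handle is on the arms. Relax, then open.

Emit:
{"api": "arm_command", "payload": {"steps": [[1,[0,0,0],[0,0,0]],[0.7,[0,0,0],[0,0,0]],[0.7,[0,0,0],[0,0,0]],[0.7,[0,0,0],[0,0,0]],[0.7,[0,0,0],[0,0,0]]]}}

```text
clock: 11.5
ee_pos: [0.6238, -0.2225, 0.1996]
ee_rot: [-1.57, -0.123, 0.115]
ft_force: [0.2, 0.5, -0.1]
grip_width: 0.0276
```

```bash
python3 st.py; python3 - <<'E'
from h import *
im=read_camera("scene");cv2.imwrite("pics/s7.png",cv2.resize(im[210:350,220:360],None,fx=4.2,fy=4.2,interpolation=2))
E
```

```text
11.5 [ 0.6238 -0.2225  0.1996] yaw 0.1517 fix tilt [0.0018 0.0054 0.    ] [ 0.16  0.48 -0.15] [-0.07 -0.06 -0.04] 0.027600180184913208
```

View pics/s7.png

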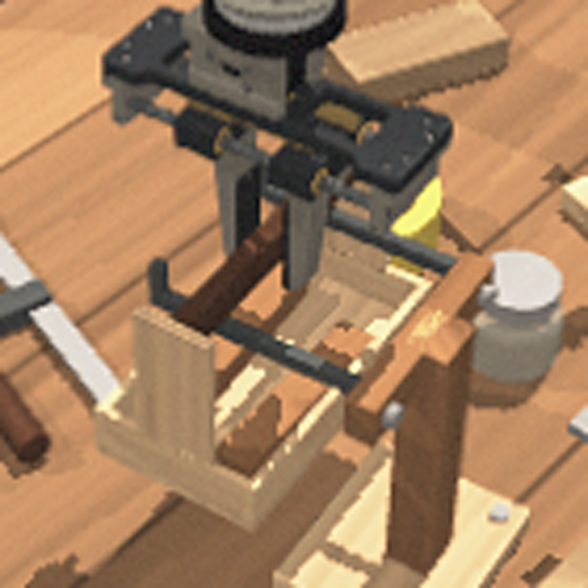

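Released; the tote hangs level and stays put. Open a little more, then withdraw straight up.

Emit:
{"api": "arm_command", "payload": {"steps": [[0.4,[0,0,0],[0,0,0]],[0.4,[0,0,0],[0,0,0]],[0.4,[0,0,0],[0,0,0]],[0.4,[0,0,0.01],[0,0,0]],[0.4,[0,0,0.03],[0,0,0]],[0.4,[0,0,0.04],[0,0,0]],[0.4,[0,0,0.04],[0,0,0]],[0.4,[0,0,0.03],[0,0,0]]]}}

```text
clock: 12.35
ee_pos: [0.6201, -0.2216, 0.3511]
ee_rot: [-1.565, -0.116, 0.123]
ft_force: [-0.5, 0.1, -0.2]
grip_width: 0.0549
```

Emit:
{"api": "arm_command", "payload": {"steps": [[0.4,[-0.04,0,0.02],[0,0,0]],[0.4,[-0.04,0,0],[0,0,0]],[0.4,[-0.04,0,0],[0,0,0]],[0.4,[-0.04,0,0],[0,0,0]],[0.4,[-0.03,0,0],[0,0,0]],[0.4,[0,0,0],[0,0,0]],[0.4,[0,0,0],[0,0,0]],[0.4,[0,0,0],[0,0,0]]]}}

```text
clock: 13.15
ee_pos: [0.4277, -0.2197, 0.3839]
ee_rot: [-1.575, -0.131, 0.111]
ft_force: [-0.2, 0.2, 0.0]
grip_width: 0.0549
```

```bash
python3 st.py; python3 - <<'E'
from h import *
im=read_camera("scene");cv2.imwrite("pics/s8.png",cv2.resize(im[210:350,220:360],None,fx=4.2,fy=4.2,interpolation=2));cv2.imwrite("pics/s8f.png",im)
im=read_camera("top");cv2.imwrite("pics/t8f.png",im);cv2.imwrite("pics/t8.png",cv2.resize(im[85:185,295:395],None,fx=6,fy=6,interpolation=2))
E
```

```text
13.15 [ 0.4277 -0.2197  0.3839] yaw 0.1541 fix tilt [0.0065 0.0134 0.    ] [-0.19  0.22  0.02] [-0.03 -0.09  0.04] 0.05493535841983985
```

View pics/s8.png

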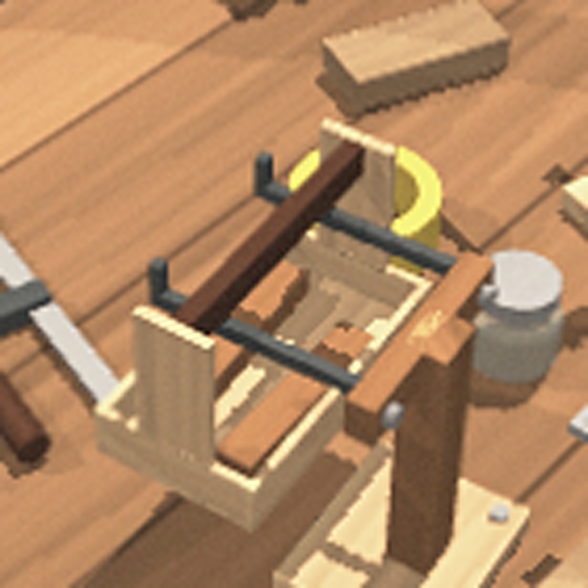

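View pics/t8.png

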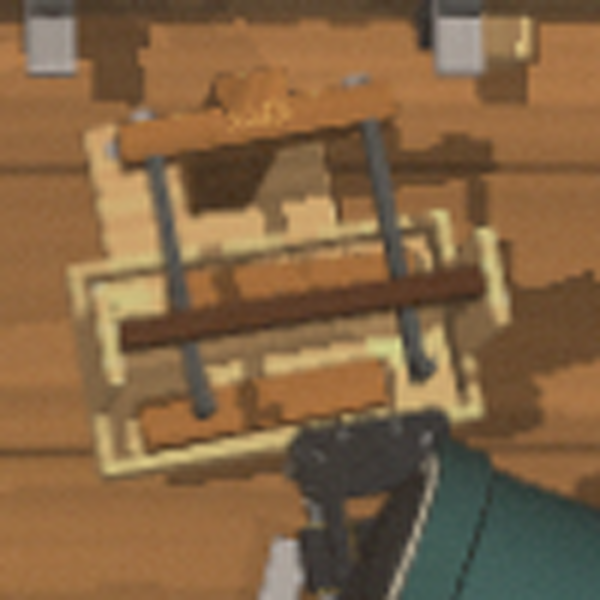

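View pics/t8f.png

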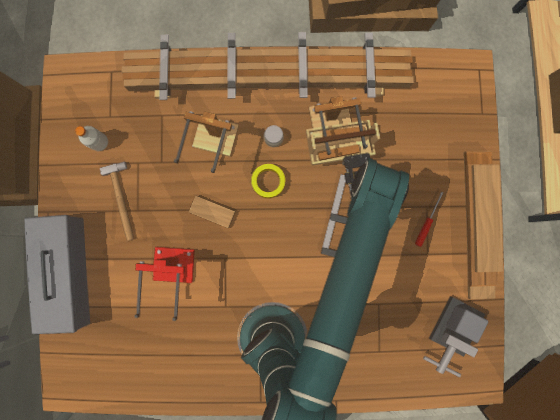

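```bash
python3 - <<'E'
from h import *
a,b=[at_z("top",((u+.5)/6-.5+295,(v+.5)/6-.5+85),.227) for u,v in((120,333),(484,279))]
d=(a-b)[:2];c=((a+b)/2)[:2]-np.array([.6186,-.2235]);y=.15
print(np.linalg.norm(d),"yaw",np.arctan2(-d[0],d[1]),"x",c@[np.cos(y),np.sin(y)],"y",c@[-np.sin(y),np.cos(y)])
job_done()
E
```

```text
0.18176649288048746 yaw 0.1436893887462762 x 0.005634608207188585 y -0.0010760267645790478
the job is handed in; nothing more can be done
```

The tote now hangs by its handle on both arms of the empty stand, with both blocks in its tray, and the job is handed in. I gripped the handle mid-slat, lifted it about 33 mm and drew it out about 150 mm. I then carried it level, turned it about 0.4 rad, and lowered it behind the tips.

**Placement:** the last picture puts the handle about 6 mm behind the seat and 1 mm to the side, turned within 0.01 rad of the stand. I did not measure its height from the picture. It rests on the arms, as a 5 mm downward push met about 41 N at the wrist just before I let go. That was 1 N over the 40 N limit if the limit counts a push through the gripped handle; it is written for the arm or the gripper's body.

**Surroundings:** the tote looks level in both views. The jar, tape, offcut, hammer and screwdriver look unmoved, as does the red stand. I judged that by eye, and the arm partly hides the clamp in the last top view. The gripper is clear and the wrist force is near zero.

**What disagreed:** small downward steps of 1.5 to 3 mm gave no rise in force at first. Each time I ended on a rest row, which resets the target and took the push off. A single 5 mm row settled it.

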